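# Open the mould press and draw the mould forward

## Task

Wind the small handwheel on top of the mould press open (anticlockwise seen from above) until you feel it come up against its stop, but without forcing it there, letting your hand rise with the stem so that the spring-mounted wheel is never dragged hard up or down. Then, by its wooden grip bar, slide the mould block gently straight forward along its guides, without lifting it, until it rests against the two front stops, and let go. Leave the loose things beside the press where they are.

Things in the scene. Friction and masses are not known exactly. Their poses are not given: they have to be found in the camera images.
- press: Grey screw press fixed to the bench. Origin on the bench under the screw's axis; x to its rear, y to its left; its front (-x) faces the robot. Base plate 12 mm thick, 200 mm wide, from 150 mm before to 70 mm behind the axis. Two 24 mm columns 80 mm left and right of the axis carry a bridge 36 mm deep, 205 mm wide, from 110 to 138 mm above the bench; collar and nuts on it end at 148 mm.
- stops (a point): Point midway between the two front stop blocks, 135 mm in front of the screw's axis, on the base plate (12 mm above the bench). Their rear faces lie here; tops 22 mm above the bench, gap between them 42 mm. The mould's front face meets them after sliding 85 mm forward between two guide strips (tops 20 mm above the bench).
- foot (a point): Middle of the underside of the stem's 52 mm foot, under the bridge, 63 to 68 mm above the bench at the start; it rises with the wheel. A spigot 16 mm wide and 16 mm long below it stands in the mould's hole and leaves it only when the press is nearly open.
- wheel_mid (a point): Centre of the round level steel handwheel atop the press: 58 mm diameter, 14 mm thick; grip it across at any angle. Starts 188 to 193 mm above the bench. Anticlockwise from above it rises with the screw by several mm each quarter turn, half to two thirds of a turn in all; the stop is found by feel. Needs about 0.25 N m, stays where left; at the stop the torque climbs steeply.
- wheel (a joint): How far the wheel is dragged along the stem against its centring spring, in m: 0 at rest, + up, - down; spring about 6 N per mm. Beyond 2.5 mm (15 N) either way it is being strained.
- drive (a joint): How far the wheel is twisted on the stem against the torsion spring inside its hub, in rad: + anticlockwise from above; spring 3 N m per rad. Under 0.1 while the screw turns freely; at the stop it winds up. Beyond 0.33 rad (1 N m) either way the stop is being forced.
- mould: Mould block 100 (x) x 72 (y) x 50 (z) mm, red-brown ceramic in a plywood frame, 0.5 to 0.9 kg, loose between the guides (2 mm play each side) on the press's base plate. Origin: centre of its underside, 12 mm above the bench; starts under the screw's axis within 2 mm, axes along the press's. In the middle of its top a hole 21 mm wide, 18 mm deep for the spigot.
- mould_grip (a point): Point to hold on the mould's wooden grip bar, 100 mm in front of the mould's centre, 36 mm above its underside. The bar sticks out of the front face (from 50 to 116 mm before the centre), is 14 mm thick (y) and 40 mm high, its top 50 mm above the mould's underside; axes along the mould's. Sliding the mould takes about 3 to 9 N.
- blank_a: Cast aluminium blade blank, 200 x 32 x 12 mm, lying left of the press: leave alone.
- blank_b: The same, right of the press: leave alone.
- chisel: Screwdriver-like hand tool, 180 mm, left of the press: leave alone.
- rammer: Turned wooden hand rammer, 52 mm wide, 120 mm tall, standing right of the press: leave alone.
There are look-alikes about, which are no part of the job. What is shaped like the mould but green is not meant.

How it is judged (in metres and radians):
On the way, in this order (a step that is already met when the one before it is completed fails the run):
1. the wheel is wound open to its stop, with the mould still at its place under the screw (z of foot in the frame of press above 0.0835 m and x of mould in the frame of press above -0.01 m), for 0.2 s.
2. the mould lies against the front stops (x of mould in the frame of press between -0.089 and -0.081 m and z of mould in the frame of press below 0.016 m and angle between mould's own z axis and vertical below 0.05 rad and linear speed of mould below 0.02 m/s), for 0.2 s.
At the end, for the whole second after the job is handed in: The wheel stands wound open, within 1.5 mm of its stop (its foot at least 83.5 mm above the bench), and the mould lies flat and still on the base plate within 4 mm of the front stops (all of step 2 and z of foot in the frame of press above 0.0835 m); the robot touches nothing.
It fails at once if the wheel is forced with more than 1 N m (its hub spring twisted beyond 0.33 rad) (value of joint drive above 0.33 rad or value of joint drive below -0.33 rad).
It fails at once if the wheel is dragged more than 2.5 mm (15 N) up or down against its spring (value of joint wheel above 0.0025 m or value of joint wheel below -0.0025 m).
It fails at once if the mould is lifted more than 8 mm (z of mould in the frame of press above 0.02 m).
It fails at once if the mould is pulled or rammed against the press with more than 45 N (contact force between mould and press above 45 N).
It fails at once if a loose thing beside the press is moved more than 30 mm (distance of any of blank_a, blank_b, chisel, rammer from where it was at the start of the episode above 0.03 m).
It also fails if it takes over 72 s, if anything falls off the work surface, if the arm or the gripper's body presses on something with over 40 N, if the wrist force passes 120 N, or if a joint passes its speed limit or range.

## Robot

A 6-joint arm with a two-finger parallel gripper is mounted at the origin on the work surface. World frame = base frame: x ahead of the robot, y to its left, z up, the work surface at z = 0. Lengths are in mm, angles in rad, forces in N, time in s.
With the tool pointing down it reaches from about 275 to 1000 mm from the base axis. Payload 8.4 kg.
Tool frame: the origin (TCP) lies on the centre line of the jaws, within the pads' length; the fingertips stand 17 mm ahead of it and the grasp point (between the pads) lies 2 mm behind it (r.tcp_to_tips is the z of the fingertips in the tool frame, in mm); z points along the fingers, y is the direction in which the jaws open and shut (so a half turn about z gives the same grasp; the last joint's range is limited). The gripper opens to 85 mm and grips with 20 to 120 N. Pads are 22 mm wide; open, the fingers measure 114 mm over their backs; the gripper's body (76 mm by 85 mm) begins 54 mm behind the grasp point. The pads swing forward as they close: fully open they stand 13 mm farther back than shut.
Start: joints at [-1.346, 0.353, 1.633, -0, 1.155, -0.002], TCP at [140.536, -608.997, 248.281] pointing down, gripper open.
Joint ranges: [-2.63, 2.63], [-0.92, 2.1], [0.06, 2.66], [-1.3, 4.44], [0, 2.69], [-3.02, 3.02]. Speed limits (rad/s): [2.22, 2.22, 2.79, 3.14, 3.14, 3.14].

## Interface

Orientations are given as [roll, pitch, yaw] about the fixed x, y, z axes, in that order (R = Rz(yaw) Ry(pitch) Rx(roll)).
In Python, from rig import r, cams, job gives the robot as it stands.
- The arm moves only by the tool drive_tool, never from a script. Its argument "deltas" is a list of rows, each a list of 4 numbers: the shift along the tool's x, y, z in cm, then the turn about the tool's z in rad. In form: [[x, y, z, roll], ...]. A call has 1 to 12 rows; each row shifts and turns the commanded pose from where the row before left it, along the tool's axes as they then stand; what a row does not reach is not made up. A row lasts 1/12 s, in which the tool goes at most 41.7 mm and 7.16 degrees, less where a joint would pass 70% of its speed; a pose out of reach is approached as far as the arm can. A call with a gripper value outside its range is refused whole. "jaw" is the closure, from 0 (fully open) to 1 (shut), set as the call begins (left out, the last holds). The fingers move at their own pace and stop on an object; "force" is the grip in N (left out, the last holds). Time passes only in rows, so rows that do not move let the fingers close. It gives the time, the measured TCP pose, the force and the opening at its end, in the units of the state.
- r.sense(): the state, without advancing time (a new reading comes with each control period).
- cams.grab_frame(name): name is "side" or "top"; returns (picture, depth): 400x640x3 uint8, red, green, blue; 400x640 float32, mm along the optical axis (not along the pixel's ray), 0 where there is no reading.
- cams.camera_params(name): a dict with "fx", "fy", "cx", "cy" (pixels), "R" (3x3) and "t" (3): a world point X has camera coordinates R X + t. Camera axes: x right, y down, z forward; pixel columns grow to the right and rows downward; lengths in mm; the calibration is good to about 2 mm. A picture is of the moment at which its call begins. camera_params takes no time and is no camera call.
- job.sign_off(): hands the job in, once; it reports no verdict.
The state is a dict: "clock": time; "qpos": joint angles; "qvel": joint speeds; "joint_efforts": joint torques, N m; "eef_pos": TCP position; "tcp_rot": TCP orientation; "contact_force": force on the tool from outside, world axes, zero at the start; "wrist_torque": the same for the moment, N m; "opening": opening from 0.0 (shut) to 1.0 (fully open).
Only numpy, scipy, OpenCV 4.12 (cv2) and the standard library are available. Lean on these libraries where they do the work, as an engineer would, in place of code of your own. Each camera call takes 0.05 s, during which the arm holds its last target. There are 200 camera calls.

## Working session

There is one attempt and no reset: what is moved stays moved. The work goes in short steps, Python scripts to look and compute and a tool call to move; the robot and the scene stay as the last step left them, time stands still between calls to the robot, and variables do not carry over. Pictures are saved under pics/ and viewed, about 8 in all and at most 12, crops included, and the job is handed in when it is done.

Besides the shell and the picture viewer there is one more tool, called after ">>>" by a JSON object that holds its "api" and its "payload". drive_tool: Moves the arm, as the interface text tells. Its arguments: {"type":"object","properties":{"deltas":{"type":"array"},"jaw":{"type":"number"},"force":{"type":"number"}},"required":["deltas"]}

```bash
ls; mkdir -p pics
python3 - <<'E'
from rig import r,cams,job
import cv2,numpy as np
print(r.sense())
for n in("side","top"):
    p,d=cams.grab_frame(n); np.savez(f"pics/{n}0.npz",p=p,d=d)
    cv2.imwrite(f"pics/{n}0.png",p[:,:,::-1]); print(n,cams.camera_params(n))
E
```

```text
pics
{'clock': 0.0, 'qpos': array([-1.34640031e+00,  3.53659671e-01,  1.63410823e+00, -2.04444755e-05,
        1.15517379e+00, -2.39056721e-03]), 'qvel': array([ 5.88373107e-04, -5.15308631e-04, -2.45808442e-06, -7.77679167e-04,
       -1.39539895e-03, -6.33380651e-04]), 'joint_efforts': array([ 1.99663100e-04, -6.05260706e+01, -3.42070019e+01,  1.03493844e-04,
        9.26958688e-03, -4.66259394e-06]), 'eef_pos': array([ 140.43394487, -608.57746684,  247.56554025]), 'tcp_rot': array([-3.14024358e+00,  1.54677859e-05,  2.26794859e-01]), 'contact_force': array([1.12611337, 0.65313664, 0.31724151]), 'wrist_torque': array([ 0.03410362, -0.03217894, -0.03878023]), 'opening': 0.9997937661771644}
side {'fx': 466.8161337264384, 'fy': 466.8161337264384, 'cx': 319.0822341944766, 'cy': 193.0581475258889, 'R': array([[-0.79672952, -0.60421474, -0.01210883],
       [-0.37807718,  0.5139712 , -0.76999432],
       [ 0.47146551, -0.60889913, -0.63793583]]), 't': array([ 451.54952522,  258.33888292, 1103.6595785 ])}
top {'fx': 468.9061326303767, 'fy': 468.9061326303767, 'cx': 319.40081866208305, 'cy': 199.07048619206537, 'R': array([[ 0.0034866 , -0.99974149,  0.0224676 ],
       [-0.9929638 , -0.00612066, -0.11826004],
       [ 0.11836699, -0.02189718, -0.99272845]]), 't': array([  10.22084319,  538.89742384, 1312.9796713 ])}
```

View pics/side0.png

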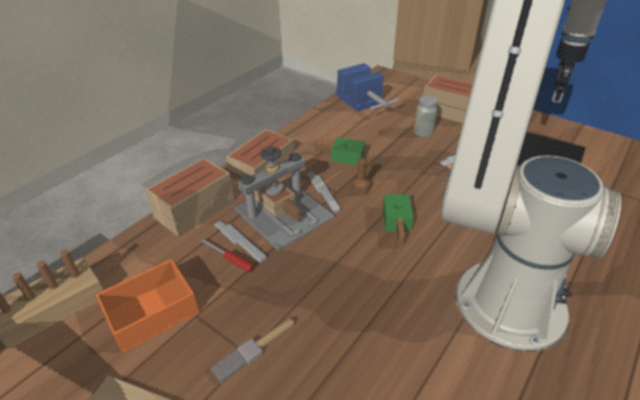

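View pics/top0.png

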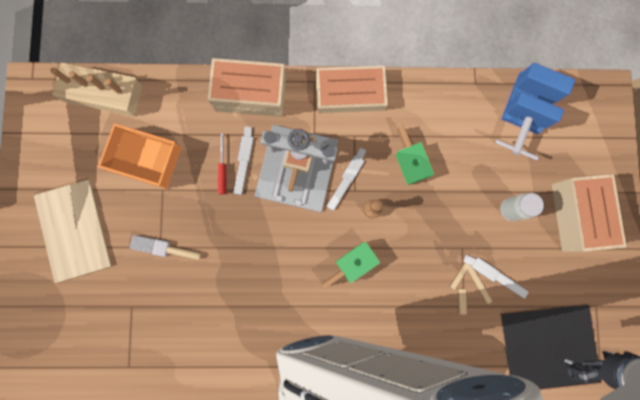

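The press is at top (297,165) / side (283,200), with its handwheel at top (298,138) and the red-brown mould with grip bar at top (296,160)/(291,180). Look-alikes: green moulds at top (414,163) and (358,262), the blue vise at (537,95), and crates with red-brown lids at (247,82), (351,87) and (598,213). I choose the red-brown one in the grey press and check it in one crop.

```bash
cat > h.py <<'E'
import numpy as np,cv2
from rig import r,cams,job
def P(n):
    c=cams.camera_params(n); return c,np.array(c["R"]),np.array(c["t"])
def ray(n,u,v,z):
    c,R,t=P(n); d=R.T@np.array([(u-c["cx"])/c["fx"],(v-c["cy"])/c["fy"],1]); o=-R.T@t
    return o+d*(z-o[2])/d[2]
def pt(n,u,v,D):
    c,R,t=P(n); return R.T@(np.array([(u-c["cx"])/c["fx"]*D,(v-c["cy"])/c["fy"]*D,D])-t)
def cloud(n,d):
    c,R,t=P(n); v,u=np.mgrid[:400,:640]
    X=np.stack([(u-c["cx"])/c["fx"]*d,(v-c["cy"])/c["fy"]*d,d],-1)-t
    return X@R
def proj(n,X):
    c,R,t=P(n); q=R@np.array(X)+t; return c["fx"]*q[0]/q[2]+c["cx"],c["fy"]*q[1]/q[2]+c["cy"]
E
python3 - <<'E'
from h import *
a=np.load("pics/top0.npz");b=np.load("pics/side0.npz")
A=cv2.resize(a["p"][115:215,245:345],(400,400),interpolation=cv2.INTER_CUBIC)
B=cv2.resize(b["p"][140:250,230:340],(400,400),interpolation=cv2.INTER_CUBIC)
cv2.imwrite("pics/crop0.png",np.hstack([A,B])[:,:,::-1])
for n,f,(r0,r1,c0,c1) in(("top",a,(115,215,245,345)),("side",b,(140,250,230,340))):
    C=cloud(n,f["d"])[r0:r1,c0:c1]; ok=f["d"][r0:r1,c0:c1]>0
    Z=C[...,2]
    for lo,hi in((165,220),(130,150),(100,145),(5,18)):
        m=ok&(Z>lo)&(Z<hi); 
        if m.sum()<5: print(n,lo,m.sum()); continue
        Q=C[m]; rc=cv2.minAreaRect(Q[:,:2].astype(np.float32))
        print(n,lo,hi,m.sum(),Q.mean(0).round(1),np.median(Z[m]).round(1),Z[m].max().round(1),rc)
E
```

```text
top 165 220 367 [671.2  70.8 197.4] 197.4 207.6 ((671.7044677734375, 70.686279296875), (55.07306671142578, 56.094032287597656), 58.21864700317383)
top 130 150 765 [669.5  69.4 139.7] 138.4 150.0 ((672.1310424804688, 70.89540100097656), (204.3742218017578, 37.35885238647461), 77.03199005126953)
top 100 145 698 [666.7  69.5 135.1] 136.5 145.0 ((672.2413330078125, 71.4974136352539), (205.7349395751953, 37.861351013183594), 77.33724212646484)
top 5 18 3471 [610.9  86.9  11.2] 11.2 18.0 ((647.2882690429688, 86.9395523071289), (293.3539123535156, 293.29205322265625), 0.33634087443351746)
side 165 220 255 [668.5  75.7 194.2] 195.3 206.0 ((671.3673706054688, 73.193115234375), (54.18239212036133, 54.91212844848633), 11.678728103637695)
side 130 150 690 [669.8  79.9 138.8] 137.0 149.7 ((673.2420654296875, 71.72152709960938), (207.69871520996094, 41.70730209350586), 76.61819458007812)
side 100 145 928 [665.8  83.5 129.5] 133.1 145.0 ((672.4913940429688, 71.970458984375), (207.6318817138672, 42.11265182495117), 77.21979522705078)
side 5 18 3110 [620.2  80.7  10.5] 10.3 18.0 ((676.064697265625, 4.701263427734375), (356.9206237792969, 455.78546142578125), 45.3685188293457)
```

View pics/crop0.png

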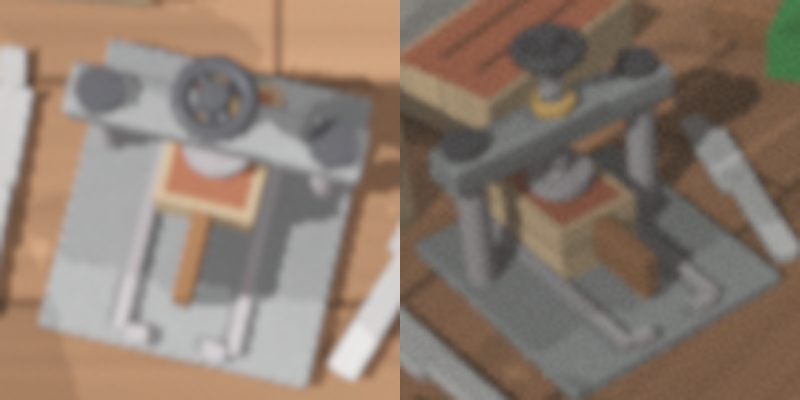

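The crop confirms it: red-brown mould with its bar (crop 195,270) inside the grey press under the wheel (crop 213,97), with the stops at crop (130,330) and (215,350). Press axis ≈ (671.7, 71), yaw ≈ -0.226; bridge 204x37 and wheel 55 mm agree with the given sizes. Wheel top is 197, so its centre is at z ≈ 190.

>>> {"api": "drive_tool", "payload": {"deltas": [[2.8, -2.25, -0.2, 0], [2.8, -2.25, -0.2, 0], [2.8, -2.25, -0.2, 0], [2.8, -2.25, -0.2, 0], [2.8, -2.25, -0.2, 0], [2.8, -2.25, -0.2, 0], [2.8, -2.25, -0.2, 0], [2.8, -2.25, -0.2, 0], [2.8, -2.25, -0.2, 0], [2.8, -2.25, -0.2, 0], [2.8, -2.25, -0.2, 0], [2.8, -2.25, 0, 0]], "jaw": 0, "force": 25}}

```text
clock: 1.1
eef_pos: [408.0, -268.8, 270.6]
tcp_rot: [3.141, -0.0, 0.227]
contact_force: [0.4, -0.5, -0.5]
opening: 1.003
```

>>> {"api": "drive_tool", "payload": {"deltas": [[2.8, -2.25, 0, 0], [2.8, -2.25, 0, 0], [2.8, -2.25, 0, 0], [2.8, -2.25, 0, 0], [2.8, -2.25, 0, 0], [2.8, -2.25, 0, 0], [2.8, -2.25, 0, 0], [2.8, -2.25, 0, 0], [2.8, -2.25, 0, 0], [2.8, -2.25, 0, 0], [2.0, -2.0, 0, 0], [0, 0, 0, 0]]}}

```text
clock: 2.1
eef_pos: [646.6, 40.1, 269.5]
tcp_rot: [-3.14, -0.001, 0.23]
contact_force: [-0.5, 0.1, -1.0]
opening: 1.0
```

>>> {"api": "drive_tool", "payload": {"deltas": [[0, 0, 0, 0.1], [0, 0, 0, 0.1], [0, 0, 0, 0.1], [0, 0, 0, 0.1], [0, 0, 0, 0.1], [0, 0, 0, 0.1], [0, 0, 0, 0.1], [0, 0, 0, 0.1], [0, 0, 0, 0.1], [0, 0, 0, 0.1], [0, 0, 0, 0], [0, 0, 0, 0]]}}

```text
clock: 3.1
eef_pos: [644.0, 35.4, 270.0]
tcp_rot: [3.141, 0.0, -0.77]
contact_force: [0.0, -0.0, 0.2]
opening: 0.999
```

Run:
```python
from h import *
s=r.sense()
for k in("clock","qpos","eef_pos","tcp_rot","contact_force","wrist_torque"):print(k,np.round(s[k],3))
print(r.tcp_to_tips)
p,d=cams.grab_frame("top");q,e=cams.grab_frame("side")
A=cv2.resize(p[95:215,235:355],(400,400),interpolation=cv2.INTER_CUBIC)
B=cv2.resize(q[100:240,210:350],(400,400),interpolation=cv2.INTER_CUBIC)
cv2.imwrite("pics/crop1.png",np.hstack([A,B])[:,:,::-1])
```

```text
clock 3.1
qpos [ 0.053  0.366  1.565 -0.     1.212  2.394]
eef_pos [644.043  35.41  269.992]
tcp_rot [ 3.141  0.    -0.77 ]
contact_force [ 0.022 -0.009  0.242]
wrist_torque [-0.012  0.02   0.059]
17.0
```

View pics/crop1.png

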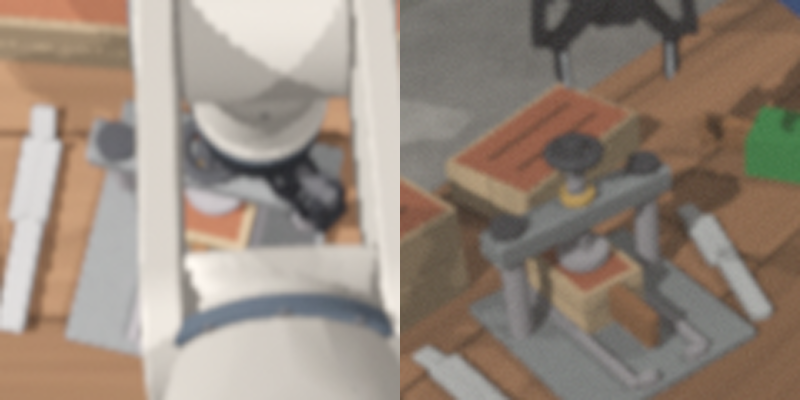

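The side crop shows the open fingers above and clear of the wheel, both pointing down. Moving over the wheel axis and down.

>>> {"api": "drive_tool", "payload": {"deltas": [[-0.2, -1.5, 0, 0], [-0.2, -1.5, 0, 0], [-0.1, -1.5, 0, 0], [0, 0, 0, 0], [0, 0, 0, 0], [0, 0, 0, 0]]}}

```text
clock: 3.7
eef_pos: [672.2, 71.9, 269.9]
tcp_rot: [3.141, 0.0, -0.772]
contact_force: [0.3, 0.2, 1.0]
opening: 0.996
```

>>> {"api": "drive_tool", "payload": {"deltas": [[0, 0, 1, 0], [0, 0, 1, 0], [0, 0, 1, 0], [0, 0, 1, 0], [0, 0, 1, 0], [0, 0, 0.5, 0], [0, 0, 0, 0], [0, 0, 0, 0]]}}

```text
clock: 4.37
eef_pos: [672.2, 71.5, 214.9]
tcp_rot: [3.141, 0.0, -0.773]
contact_force: [0.2, -0.0, 0.1]
opening: 0.999
```

Run:
```python
from h import *
s=r.sense()
for k in("clock","qpos","eef_pos","tcp_rot","contact_force","wrist_torque"):print(k,np.round(s[k],3))
p,d=cams.grab_frame("top");q,e=cams.grab_frame("side")
A=cv2.resize(p[100:180,255:335],(400,400),interpolation=cv2.INTER_CUBIC)
B=cv2.resize(q[110:190,230:310],(400,400),interpolation=cv2.INTER_CUBIC)
cv2.imwrite("pics/crop2.png",np.hstack([A,B])[:,:,::-1])
```

```text
clock 4.367
qpos [ 0.104  0.462  1.546 -0.     1.135  2.448]
eef_pos [672.191  71.458 214.875]
tcp_rot [ 3.141  0.    -0.773]
contact_force [ 0.185 -0.048  0.054]
wrist_torque [ 0.017 -0.003 -0.001]
```

View pics/crop2.png

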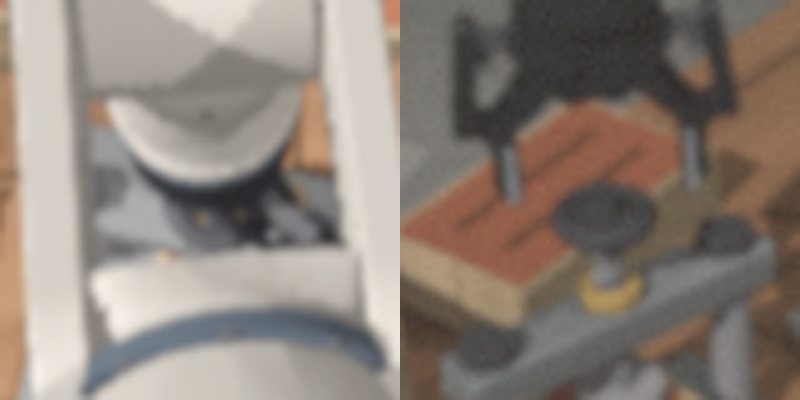

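In the side crop the fingertips (508,195) and (692,180) straddle the wheel (605,215) evenly. Descending and gripping lightly.

>>> {"api": "drive_tool", "payload": {"deltas": [[0, 0, 0.7, 0], [0, 0, 0.7, 0], [0, 0, 0.7, 0], [0, 0, 0.7, 0], [0, 0, 0.1, 0], [0, 0, 0, 0], [0, 0, 0, 0]]}}

```text
clock: 5.05
eef_pos: [672.3, 71.5, 186.1]
tcp_rot: [3.141, 0.0, -0.773]
contact_force: [0.9, -0.3, 0.5]
opening: 0.999
```

>>> {"api": "drive_tool", "payload": {"deltas": [[0, 0, 0, 0], [0, 0, 0, 0], [0, 0, 0, 0], [0, 0, 0, 0], [0, 0, 0, 0], [0, 0, 0, 0], [0, 0, 0, 0], [0, 0, 0, 0], [0, 0, 0, 0]], "jaw": 0.6, "force": 25}}

```text
clock: 5.8
eef_pos: [673.2, 72.2, 187.0]
tcp_rot: [-3.139, -0.001, -0.773]
contact_force: [2.7, 3.7, 1.8]
opening: 0.668
```

```bash
cat > s.py <<'E'
from h import *
s=r.sense()
for k in("clock","qpos","eef_pos","tcp_rot","contact_force","wrist_torque","opening"):print(k,np.round(s[k],3))
E
python3 s.py
```

```text
clock 5.8
qpos [1.040e-01 4.890e-01 1.569e+00 1.000e-03 1.082e+00 2.448e+00]
eef_pos [673.217  72.159 187.02 ]
tcp_rot [-3.139e+00 -1.000e-03 -7.730e-01]
contact_force [2.693 3.75  1.786]
wrist_torque [ 0.67  -0.445  0.016]
opening 0.668
```

>>> {"api": "drive_tool", "payload": {"deltas": [[0, 0, -0.02, -0.05], [0, 0, -0.025, -0.05], [0, 0, -0.025, -0.05], [0, 0, -0.025, -0.05], [0, 0, -0.025, -0.05], [0, 0, -0.025, -0.05], [0, 0, 0, 0]]}}

```text
clock: 6.38
eef_pos: [672.7, 71.5, 188.2]
tcp_rot: [-3.141, -0.001, -0.471]
contact_force: [1.2, 2.6, 1.4]
opening: 0.664
```

```bash
python3 s.py
```

```text
clock 6.383
qpos [0.104 0.487 1.568 0.    1.085 2.146]
eef_pos [672.721  71.508 188.194]
tcp_rot [-3.141e+00 -1.000e-03 -4.710e-01]
contact_force [1.163 2.567 1.382]
wrist_torque [ 0.304 -0.339 -0.263]
opening 0.664
```

>>> {"api": "drive_tool", "payload": {"deltas": [[0, 0, -0.026, -0.05], [0, 0, -0.026, -0.05], [0, 0, -0.026, -0.05], [0, 0, -0.026, -0.05], [0, 0, -0.026, -0.05], [0, 0, -0.026, -0.05], [0, 0, -0.026, -0.05], [0, 0, -0.026, -0.05], [0, 0, -0.026, -0.05], [0, 0, -0.026, -0.05], [0, 0, -0.026, -0.05], [0, 0, -0.026, -0.05]]}}

```text
clock: 7.38
eef_pos: [672.4, 70.0, 191.3]
tcp_rot: [3.139, -0.0, 0.127]
contact_force: [1.0, -5.6, 3.3]
opening: 0.668
```

```bash
python3 s.py
```

```text
clock 7.383
qpos [ 0.103  0.484  1.566 -0.002  1.091  1.548]
eef_pos [672.445  70.001 191.252]
tcp_rot [ 3.139 -0.     0.127]
contact_force [ 1.019 -5.618  3.251]
wrist_torque [-0.785 -0.152 -0.325]
opening 0.668
```

>>> {"api": "drive_tool", "payload": {"deltas": [[0, 0.05, -0.04, -0.05], [0, 0.05, -0.04, -0.05], [0, 0, -0.03, -0.05], [0, 0, -0.029, -0.05], [0, 0, -0.029, -0.05], [0, 0, -0.029, -0.05], [0, 0, -0.029, -0.05], [0, 0, -0.029, -0.05], [0, 0, -0.029, -0.05], [0, 0, -0.029, -0.05], [0, 0, -0.029, -0.05], [0, 0, -0.029, -0.05]]}}

```text
clock: 8.38
eef_pos: [673.1, 68.5, 195.0]
tcp_rot: [3.139, 0.001, 0.727]
contact_force: [4.4, -6.6, 1.6]
opening: 0.669
```

```bash
python3 s.py
```

```text
clock 8.383
qpos [ 0.101  0.481  1.563 -0.003  1.097  0.946]
eef_pos [673.093  68.536 194.993]
tcp_rot [3.139e+00 1.000e-03 7.270e-01]
contact_force [ 4.366 -6.59   1.623]
wrist_torque [-1.099 -0.548 -0.351]
opening 0.669
```

Jaw self-centring at three angles puts the wheel axis at about (675.1, 70.3); I correct this gradually while turning.

>>> {"api": "drive_tool", "payload": {"deltas": [[0.04, 0.04, -0.03, -0.05], [0.04, 0.04, -0.029, -0.05], [0.04, 0.04, -0.029, -0.05], [0.04, 0.03, -0.029, -0.05], [0.03, 0.02, -0.029, -0.05], [0.02, 0, -0.029, -0.05], [0, 0, -0.029, -0.05], [0, 0, -0.029, -0.05], [0, 0, -0.029, -0.05], [0, 0, -0.029, -0.05], [0, 0, -0.029, -0.05], [0, 0, -0.029, -0.05]]}}

```text
clock: 9.38
eef_pos: [674.7, 67.7, 198.1]
tcp_rot: [3.142, 0.005, 1.327]
contact_force: [0.6, -12.1, 3.5]
opening: 0.667
```

```bash
python3 s.py
```

```text
clock 9.383
qpos [ 0.1    0.481  1.554 -0.005  1.108  0.346]
eef_pos [674.664  67.747 198.137]
tcp_rot [3.142 0.005 1.327]
contact_force [  0.609 -12.083   3.535]
wrist_torque [-1.81   0.078 -0.335]
opening 0.667
```

>>> {"api": "drive_tool", "payload": {"deltas": [[-0.045, 0.013, -0.035, -0.05], [-0.045, 0.013, -0.035, -0.05], [-0.045, 0.013, -0.035, -0.05], [-0.045, 0.013, -0.03, -0.05], [-0.045, 0.013, -0.03, -0.05], [-0.035, 0.013, -0.029, -0.05], [0, 0.013, -0.029, -0.05], [0, 0.013, -0.029, -0.05], [0, 0.013, -0.029, -0.05], [0, 0.013, -0.029, -0.05], [0, 0.013, -0.029, -0.05], [0, 0.013, -0.029, -0.05]]}}

```text
clock: 10.38
eef_pos: [676.4, 67.5, 201.9]
tcp_rot: [-3.141, 0.001, 1.927]
contact_force: [1.1, -2.7, 1.4]
opening: 0.666
```

```bash
python3 s.py
```

```text
clock 10.383
qpos [ 9.800e-02  4.790e-01  1.548e+00 -1.000e-03  1.114e+00 -2.580e-01]
eef_pos [676.378  67.515 201.9  ]
tcp_rot [-3.141e+00  1.000e-03  1.927e+00]
contact_force [ 1.148 -2.702  1.443]
wrist_torque [-0.275 -0.233 -0.324]
opening 0.666
```

>>> {"api": "drive_tool", "payload": {"deltas": [[0, 0.013, -0.03, -0.05], [0, 0.013, -0.03, -0.05], [0, 0.013, -0.03, -0.05], [0, 0.013, -0.029, -0.05], [0, 0.013, -0.029, -0.05], [0, 0.013, -0.029, -0.05], [0, 0.013, -0.029, -0.05], [0, 0, 0, 0]]}}

```text
clock: 11.05
eef_pos: [677.2, 68.1, 204.0]
tcp_rot: [-3.141, 0.001, 2.277]
contact_force: [2.1, -2.6, 1.9]
opening: 0.669
```

```bash
python3 s.py
```

```text
clock 11.05
qpos [ 9.800e-02  4.780e-01  1.545e+00 -1.000e-03  1.118e+00 -6.070e-01]
eef_pos [677.24   68.073 203.982]
tcp_rot [-3.141e+00  1.000e-03  2.277e+00]
contact_force [ 2.098 -2.641  1.934]
wrist_torque [-0.389 -0.259 -0.26 ]
opening 0.669
```

>>> {"api": "drive_tool", "payload": {"deltas": [[0, 0.008, -0.018, -0.03], [0, 0.008, -0.018, -0.03], [0, 0.008, -0.018, -0.03], [0, 0.008, -0.018, -0.03], [0, 0, 0, 0]]}}

```text
clock: 11.47
eef_pos: [677.5, 68.3, 204.6]
tcp_rot: [-3.141, 0.001, 2.395]
contact_force: [1.6, -3.2, 1.3]
opening: 0.669
```

```bash
python3 s.py | tail -3
```

```text
contact_force [ 1.607 -3.189  1.282]
wrist_torque [-0.575 -0.241 -0.251]
opening 0.669
```

>>> {"api": "drive_tool", "payload": {"deltas": [[0, 0.008, -0.018, -0.03], [0, 0.008, -0.018, -0.03], [0, 0.008, -0.018, -0.03], [0, 0.008, -0.018, -0.03], [0, 0, 0, 0]]}}

```text
clock: 11.88
eef_pos: [677.7, 68.6, 205.2]
tcp_rot: [-3.141, 0.001, 2.515]
contact_force: [3.2, -3.8, 0.8]
opening: 0.672
```

```bash
python3 s.py | tail -3
```

```text
contact_force [ 3.166 -3.81   0.819]
wrist_torque [-0.633 -0.433 -0.448]
opening 0.672
```

>>> {"api": "drive_tool", "payload": {"deltas": [[0, 0.005, 0, -0.02], [0, 0.005, 0, -0.02], [0, 0.005, 0, -0.02], [0, 0, 0, 0]]}}

```text
clock: 12.22
eef_pos: [677.8, 68.8, 205.2]
tcp_rot: [-3.141, 0.001, 2.575]
contact_force: [3.7, -4.5, 0.0]
opening: 0.667
```

```bash
python3 s.py | tail -3
```

```text
contact_force [ 3.701 -4.512  0.007]
wrist_torque [-0.749 -0.466 -0.549]
opening 0.667
```

>>> {"api": "drive_tool", "payload": {"deltas": [[0, 0.005, 0, -0.02], [0, 0.005, 0, -0.02], [0, 0, 0, 0], [0, 0, 0, 0]]}}

```text
clock: 12.55
eef_pos: [677.8, 68.9, 205.2]
tcp_rot: [-3.141, 0.001, 2.614]
contact_force: [4.1, -4.9, 0.5]
opening: 0.666
```

```bash
python3 s.py | tail -3
```

```text
contact_force [ 4.149 -4.936  0.481]
wrist_torque [-0.714 -0.43  -0.587]
opening 0.666
```

Torque climbs from 0.25 to 0.59 N m with no further rise, so this is the stop. Easing the twist off, releasing, and rising.

>>> {"api": "drive_tool", "payload": {"deltas": [[0, 0, 0, 0.04], [0, 0, 0, 0.04], [0, 0, 0, 0.03], [0, 0, 0, 0]]}}

```text
clock: 12.88
eef_pos: [677.7, 68.7, 205.1]
tcp_rot: [-3.141, 0.001, 2.502]
contact_force: [2.7, -5.2, 1.4]
opening: 0.669
```

>>> {"api": "drive_tool", "payload": {"deltas": [[0, 0, 0, 0], [0, 0, 0, 0], [0, 0, 0, 0], [0, 0, 0, 0], [0, 0, 0, 0], [0, 0, 0, 0], [0, 0, 0, 0], [0, 0, 0, 0]], "jaw": 0}}

```text
clock: 13.55
eef_pos: [677.7, 69.6, 205.2]
tcp_rot: [3.142, -0.0, 2.507]
contact_force: [-0.1, -0.7, 1.0]
opening: 1.001
```

>>> {"api": "drive_tool", "payload": {"deltas": [[0, 0, -0.5, 0], [0, 0, -1, 0], [0, 0, -1.5, 0], [0, 0, -1.5, 0], [0, 0, -1.5, 0], [0, 0, -1.5, 0], [0, 0, 0, 0], [0, 0, 0, 0]]}}

```text
clock: 14.22
eef_pos: [678.2, 69.6, 281.7]
tcp_rot: [3.14, 0.002, 2.507]
contact_force: [-0.3, -0.3, -0.1]
opening: 1.002
```

```bash
python3 s.py
```

```text
clock 14.217
qpos [ 0.1    0.413  1.468  0.     1.257 -0.836]
eef_pos [678.246  69.556 281.67 ]
tcp_rot [3.140e+00 2.000e-03 2.507e+00]
contact_force [-0.295 -0.322 -0.084]
wrist_torque [ 0.025 -0.011 -0.015]
opening 1.002
```

>>> {"api": "drive_tool", "payload": {"deltas": [[0, 0, 0, -0.1], [0, 0, 0, -0.1], [0, 0, 0, -0.1], [0, 0, 0, -0.108], [2, 0, 0, 0], [2.5, 0, 0, 0], [2.5, 0, 0, 0], [2.5, 0, 0, 0], [0.8, 0, 0, 0], [0, 0, 0, 0], [0, 0, 0, 0]]}}

```text
clock: 15.13
eef_pos: [577.8, 92.7, 280.2]
tcp_rot: [3.142, 0.001, 2.915]
contact_force: [0.5, -0.3, 0.2]
opening: 0.998
```

>>> {"api": "drive_tool", "payload": {"deltas": [[0, 0, 2, 0], [0, 0, 2.5, 0], [0, 0, 2.5, 0], [0, 0, 2.5, 0], [0, 0, 2.5, 0], [0, 0, 2, 0], [0, 0, 1, 0], [0, 0, 0, 0], [0, 0, 0, 0]]}}

```text
clock: 15.88
eef_pos: [578.1, 92.5, 130.1]
tcp_rot: [-3.141, -0.0, 2.915]
contact_force: [1.0, -0.3, 0.7]
opening: 1.002
```

```bash
python3 s.py
python3 - <<'E'
from h import *
a=np.load("pics/top0.npz")
hsv=cv2.cvtColor(a["p"],cv2.COLOR_RGB2HSV)
C=cloud("top",a["d"])
# wooden bar: points 55..70 high, in front of mould
X=C[...,:2]-np.array([672,71]); u=-X@np.array([.974,-.225]); v=X@np.array([.225,.974])
m=(a["d"]>0)&(C[...,2]>50)&(C[...,2]<72)&(u>60)&(u<125)&(abs(v)<30)
q,w=u[m],v[m]; print("bar fwd",q.min(),q.max(),"lat mean",w.mean(),np.polyfit(q,w,1),"z",np.median(C[...,2][m]),m.sum())
q,e=cams.grab_frame("side")
B=cv2.resize(q[130:240,220:340],(600,550),interpolation=cv2.INTER_CUBIC)
cv2.imwrite("pics/crop3.png",B[:,:,::-1])
E
```

```text
clock 15.883
qpos [ 0.156  0.429  1.817 -0.     0.896 -1.188]
eef_pos [578.096  92.515 130.114]
tcp_rot [-3.141 -0.     2.915]
contact_force [ 1.036 -0.326  0.722]
wrist_torque [-0.019 -0.031  0.018]
opening 1.002
bar fwd 60.79655027147855 114.13293993621667 lat mean -0.09968008861394999 [ 0.00982485 -0.96407505] z 61.399846103136454 97
```

View pics/crop3.png

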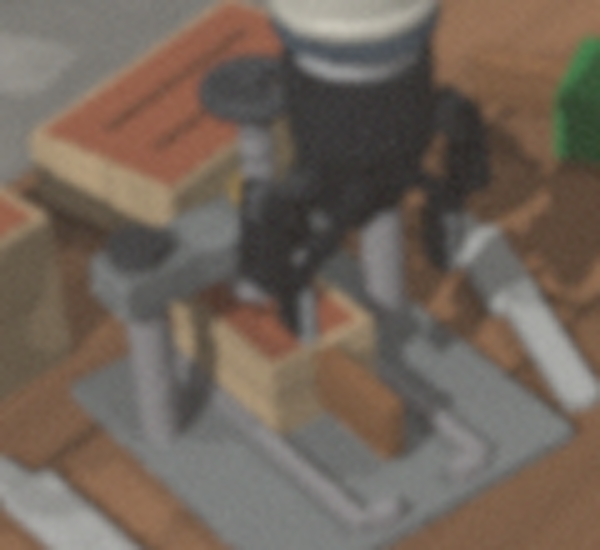

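The side crop shows the open fingers at (305,310) and (455,245) on either side of the bar (360,400) and still above it. The depth data put the bar on the press's line, lateral -0.1 mm with its top at 61 mm. Descending and gripping.

>>> {"api": "drive_tool", "payload": {"deltas": [[0, 0, 1, 0], [0, 0, 1, 0], [0, 0, 1, 0], [0, 0, 1, 0], [0, 0, 1, 0], [0, 0, 1, 0], [0, 0, 1, 0], [0, 0, 1, 0], [0, 0, 0.4, 0], [0, 0, 0, 0], [0, 0, 0, 0]]}}

```text
clock: 16.85
eef_pos: [577.2, 92.6, 46.0]
tcp_rot: [-3.141, -0.0, 2.915]
contact_force: [0.5, -0.2, -0.3]
opening: 1.002
```

>>> {"api": "drive_tool", "payload": {"deltas": [[0, 0, 0, 0], [0, 0, 0, 0], [0, 0, 0, 0], [0, 0, 0, 0], [0, 0, 0, 0], [0, 0, 0, 0], [0, 0, 0, 0], [0, 0, 0, 0], [0, 0, 0, 0], [0, 0, 0, 0], [0, 0, 0, 0], [0, 0, 0, 0]], "jaw": 1, "force": 25}}

```text
clock: 17.85
eef_pos: [577.4, 92.7, 46.5]
tcp_rot: [3.141, 0.0, 2.915]
contact_force: [-1.8, 0.8, 4.9]
opening: 0.161
```

```bash
python3 s.py
```

```text
clock 17.85
qpos [ 0.157  0.55   1.857  0.     0.734 -1.187]
eef_pos [577.398  92.728  46.497]
tcp_rot [3.141 0.    2.915]
contact_force [-1.821  0.845  4.943]
wrist_torque [0.021 0.177 0.093]
opening 0.161
```

>>> {"api": "drive_tool", "payload": {"deltas": [[0.1, 0, -0.03, 0], [0.2, 0, -0.02, 0], [0.3, 0, 0, 0], [0.3, 0, 0, 0], [0.3, 0, 0, 0], [0.3, 0, 0, 0], [0.3, 0, 0, 0], [0.2, 0, 0, 0]]}}

```text
clock: 18.52
eef_pos: [557.2, 97.2, 46.6]
tcp_rot: [-3.141, -0.001, 2.915]
contact_force: [2.1, -0.5, -3.2]
opening: 0.156
```

```bash
python3 s.py
```

```text
clock 18.517
qpos [ 0.17   0.529  1.9    0.     0.714 -1.174]
eef_pos [557.167  97.235  46.617]
tcp_rot [-3.141e+00 -1.000e-03  2.915e+00]
contact_force [ 2.083 -0.481 -3.229]
wrist_torque [-0.035 -0.299 -0.006]
opening 0.156
```

>>> {"api": "drive_tool", "payload": {"deltas": [[0.2, 0, 0.03, 0], [0.3, 0, 0.02, 0], [0.3, 0, 0, 0], [0.3, 0, 0, 0], [0.3, 0, 0, 0], [0.3, 0, 0, 0], [0.3, 0, 0, 0], [0.3, 0, 0, 0], [0.3, 0, 0, 0], [0.2, 0, 0, 0], [0.1, 0, 0, 0], [0, 0, 0, 0]]}}

```text
clock: 19.52
eef_pos: [529.5, 103.8, 46.4]
tcp_rot: [3.141, 0.0, 2.915]
contact_force: [3.2, -0.2, 4.0]
opening: 0.158
```

```bash
python3 s.py
python3 - <<'E'
from h import *
q,e=cams.grab_frame("side")
B=cv2.resize(q[130:250,220:340],(550,550),interpolation=cv2.INTER_CUBIC)
cv2.imwrite("pics/crop4.png",B[:,:,::-1])
E
```

```text
clock 19.517
qpos [ 0.191  0.501  1.957  0.     0.683 -1.153]
eef_pos [529.513 103.818  46.444]
tcp_rot [3.141 0.    2.915]
contact_force [ 3.242 -0.179  3.976]
wrist_torque [-0.02  -0.62  -0.036]
opening 0.158
```

View pics/crop4.png

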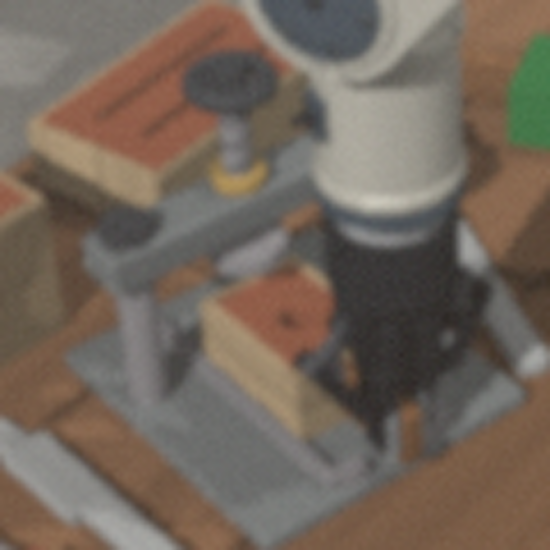

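The mould comes along: its hole at (288,320) is clear of the foot, and it lies flat with about 36 mm left to go.

>>> {"api": "drive_tool", "payload": {"deltas": [[0.2, 0, 0, 0], [0.3, 0, 0, 0], [0.3, 0, 0, 0], [0.3, 0, 0, 0], [0.3, 0, 0, 0], [0.3, 0, 0, 0], [0.3, 0, 0, 0], [0.3, 0, 0, 0], [0.2, 0, 0, 0], [0.2, 0, 0, 0], [0.1, 0, 0, 0], [0, 0, 0, 0]]}}

```text
clock: 20.57
eef_pos: [502.5, 110.1, 46.4]
tcp_rot: [3.141, 0.001, 2.915]
contact_force: [4.3, -0.7, 3.3]
opening: 0.158
```

>>> {"api": "drive_tool", "payload": {"deltas": [[0.1, 0, 0, 0], [0.1, 0, 0, 0], [0.1, 0, 0, 0], [0.1, 0, 0, 0], [0, 0, 0, 0]]}}

```text
clock: 20.98
eef_pos: [498.7, 110.9, 46.4]
tcp_rot: [3.141, 0.001, 2.915]
contact_force: [4.3, -1.6, 2.3]
opening: 0.156
```

>>> {"api": "drive_tool", "payload": {"deltas": [[0.1, 0, 0, 0], [0.1, 0, 0, 0], [0, 0, 0, 0], [0, 0, 0, 0]]}}

```text
clock: 21.32
eef_pos: [496.8, 111.4, 46.4]
tcp_rot: [3.141, 0.001, 2.915]
contact_force: [4.5, -0.4, 2.5]
opening: 0.164
```

```bash
python3 s.py
```

```text
clock 21.317
qpos [ 0.218  0.468  2.024 -0.     0.649 -1.126]
eef_pos [496.776 111.378  46.392]
tcp_rot [3.141e+00 1.000e-03 2.915e+00]
contact_force [ 4.503 -0.44   2.504]
wrist_torque [-0.145 -0.824 -0.006]
opening 0.164
```

>>> {"api": "drive_tool", "payload": {"deltas": [[0.1, 0, 0, 0], [0.1, 0, 0, 0], [0, 0, 0, 0], [0, 0, 0, 0]]}}

```text
clock: 21.65
eef_pos: [494.8, 111.8, 46.4]
tcp_rot: [3.141, 0.001, 2.915]
contact_force: [4.5, -0.5, 3.9]
opening: 0.161
```

>>> {"api": "drive_tool", "payload": {"deltas": [[0.1, 0, 0, 0], [0.1, 0, 0, 0], [0, 0, 0, 0], [0, 0, 0, 0]]}}

```text
clock: 21.98
eef_pos: [493.6, 112.2, 46.4]
tcp_rot: [3.141, 0.002, 2.915]
contact_force: [7.8, -2.0, 0.4]
opening: 0.162
```

>>> {"api": "drive_tool", "payload": {"deltas": [[0.1, 0, 0.02, 0], [0, 0, 0, 0], [0, 0, 0, 0]]}}

```text
clock: 22.23
eef_pos: [493.6, 112.2, 46.3]
tcp_rot: [3.141, 0.004, 2.915]
contact_force: [11.8, -5.6, -2.1]
opening: 0.161
```

```bash
python3 s.py
```

```text
clock 22.233
qpos [ 2.210e-01  4.640e-01  2.032e+00 -1.000e-03  6.420e-01 -1.122e+00]
eef_pos [493.581 112.243  46.298]
tcp_rot [3.141 0.004 2.915]
contact_force [11.83  -5.588 -2.136]
wrist_torque [-0.805 -1.79  -0.104]
opening 0.161
```

Against the stops: position held, force climbing to 13 N. Easing back 1.5 mm of command, letting go, rising.

>>> {"api": "drive_tool", "payload": {"deltas": [[-0.1, 0, 0, 0], [-0.05, 0, 0.03, 0], [0, 0, 0, 0]]}}

```text
clock: 22.48
eef_pos: [493.5, 112.2, 46.2]
tcp_rot: [3.141, 0.001, 2.915]
contact_force: [3.5, -1.4, 8.2]
opening: 0.157
```

>>> {"api": "drive_tool", "payload": {"deltas": [[0, 0, 0, 0], [0, 0, 0, 0], [0, 0, 0, 0], [0, 0, 0, 0], [0, 0, 0, 0], [0, 0, 0, 0], [0, 0, 0, 0], [0, 0, 0, 0], [0, 0, 0, 0], [0, 0, 0, 0], [0, 0, 0, 0], [0, 0, 0, 0]], "jaw": 0}}

```text
clock: 23.48
eef_pos: [493.0, 112.1, 45.8]
tcp_rot: [3.142, 0.0, 2.915]
contact_force: [-0.1, -0.5, -0.5]
opening: 1.0
```

>>> {"api": "drive_tool", "payload": {"deltas": [[0, 0, -0.5, 0], [0, 0, -1, 0], [0, 0, -1.5, 0], [0, 0, -2, 0], [0, 0, -2, 0], [0, 0, -2, 0], [0, 0, -2, 0], [0, 0, -2, 0], [0, 0, -2, 0], [0, 0, -2, 0], [0, 0, -1, 0], [0, 0, 0, 0]]}}

```text
clock: 24.48
eef_pos: [494.3, 112.4, 228.6]
tcp_rot: [3.14, 0.004, 2.915]
contact_force: [-0.1, 0.3, 0.0]
opening: 0.999
```

>>> {"api": "drive_tool", "payload": {"deltas": [[2, 0, 0, 0], [2.5, 0, 0, 0], [2.5, 0, 0, 0], [2.5, 0, 0, 0], [2.5, 0, 0, 0], [2, 0, 0, 0], [0, 0, 0, 0], [0, 0, 0, 0]]}}

```text
clock: 25.15
eef_pos: [355.7, 143.6, 225.2]
tcp_rot: [-3.141, -0.0, 2.916]
contact_force: [0.6, -0.4, -0.0]
opening: 1.0
```

```bash
python3 s.py
python3 - <<'E'
from h import *
out=[]
a0=np.load("pics/top0.npz")
for n,(r0,r1,c0,c1) in(("top",(115,215,235,335)),("side",(140,250,220,330))):
    p,d=cams.grab_frame(n); C=cloud(n,d)
    out.append(cv2.resize(p[r0:r1,c0:c1],(400,400),interpolation=cv2.INTER_CUBIC))
    X=C[...,:2]-np.array([672,71]); u=-X@np.array([.974,-.225]); v=X@np.array([.225,.974]); Z=C[...,2]
    m=(d>0)&(Z>55)&(Z<70)&(u>20)&(u<215)&(abs(v)<45)
    bar=m&(u>140)&(abs(v)<12); blk=m&(u<138)
    print(n,"bar fwd",np.percentile(u[bar],[1,50,99]) if bar.any() else 0,"lat",v[bar].mean(),"blk fwd",np.percentile(u[blk],[1,99]),"z",np.median(Z[blk]))
    w=(d>0)&(Z>185)&(Z<235)&(u*u+v*v<35**2); print("wheel z",np.percentile(Z[w],[50,90]) if w.any() else 0)
cv2.imwrite("pics/crop5.png",np.hstack(out)[:,:,::-1])
E
```

```text
clock 25.15
qpos [ 0.38  -0.008  2.137 -0.     1.014 -0.965]
eef_pos [355.662 143.57  225.18 ]
tcp_rot [-3.141 -0.     2.916]
contact_force [ 0.585 -0.403 -0.01 ]
wrist_torque [ 0.001 -0.028 -0.007]
opening 1.0
top bar fwd [140.91259377 170.29234618 199.36004682] lat -0.3972424207974554 blk fwd [ 35.57106596 134.43702328] z 61.47323360107606
wheel z [214.89425998 220.99589876]
side bar fwd [140.59777368 170.74588067 199.73601962] lat 1.8867704401065344 blk fwd [ 34.27437432 134.42628104] z 60.130877820809225
wheel z [213.01855631 219.3828586 ]
```

View pics/crop5.png

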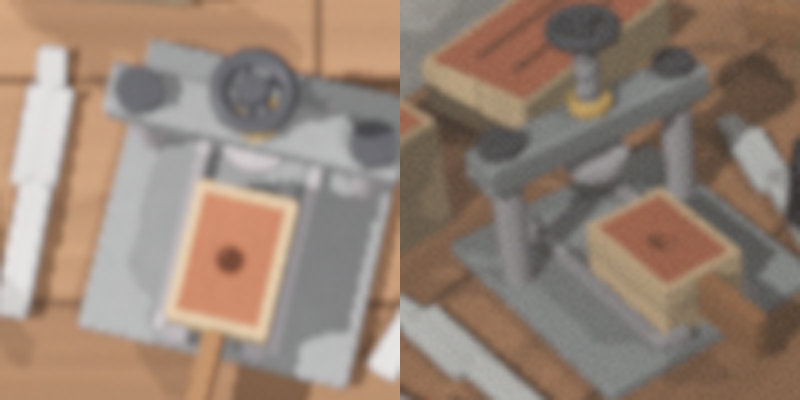

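The mould's front is at 134.4 mm (stops at 135), flat, and the bar runs on the centre line. Last, a height check of the wheel against the bridge top (138 mm) before handing in.

Run:
```python
from h import *
def rep(n,d):
    C=cloud(n,d); X=C[...,:2]-np.array([672,71]); u=-X@np.array([.974,-.225]); v=X@np.array([.225,.974]); Z=C[...,2]
    br=(d>0)&(abs(u)<13)&(abs(v)>38)&(abs(v)<58)&(Z>120)&(Z<150)
    rr=np.hypot(u,v); w=(d>0)&(rr>20)&(rr<28)&(Z>175)&(Z<235)
    print(n,"bridge",np.median(Z[br]),"wheel",np.median(Z[w]),"diff",np.median(Z[w])-np.median(Z[br]))
for n in("top","side"):
    rep(n,np.load(f"pics/{n}0.npz")["d"]); rep(n,np.mean([cams.grab_frame(n)[1] for _ in range(3)],0))
print(r.sense()["contact_force"])
```

```text
top bridge 137.9401465365438 wheel 197.71723160018965 diff 59.77708506364584
top bridge 137.48750279271871 wheel 215.1861679393604 diff 77.69866514664167
side bridge 136.16807060378383 wheel 195.4541380540228 diff 59.28606745023896
side bridge 136.29884935291977 wheel 213.78490813879887 diff 77.4860587858791
[-0.30305346  0.30964157  0.07068643]
```

```bash
python3 -c "
from rig import job
print(job.sign_off())"
```

```text
the job is handed in; nothing more can be done
None
```

I wound the wheel open to its stop in one grip, slid the mould forward to the front stops and let go. The job is handed in at about 25 s of the 72 s allowed; no verdict was reported.

- **Wheel:** I turned it about 3.2 rad with the hand rising alongside, and the vertical force stayed at or under 3.5 N in the readings between moves. The torque then climbed from 0.25 to 0.59 N m with no further rise, which I took as the stop. I eased off the twist before releasing.
- **Mould:** It slid about 86 mm forward by its grip bar until the force rose to about 13 N and its position held. The cameras put its front face at 134.4 mm (stops at 135), with its top at 60–61 mm, so it lies flat. The robot ended well clear, with no contact force.
- **Less certain:** The foot height worked out from the camera view of the wheel is only about 83.7 mm, just over the 83.5 mm needed. It is good to about 1–2 mm, so I relied on the torque and the halted rise instead.
- **Disagreement:** The wheel's axis as felt by the jaws was about 3.5 mm from the camera estimate. That caused side forces up to 12 N during winding, and I corrected for it on the way.
- **Loose things:** I did not measure them at the end. None came near the arm's path, and the parts of both blanks in the last crops looked undisturbed.

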